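# Hold the food-bank cash box unlocked with its key

### The arm

A 7-joint arm with a two-finger parallel gripper is mounted at the origin on the work surface. World frame = base frame: x ahead of the robot, y to its left, z up, the work surface at z = 0. Lengths are in m, angles in rad, forces in N, time in s.
With the tool pointing down it reaches from about 0.4 to 0.9 m from the base axis. Payload 5.5 kg.
Tool frame: the origin (TCP) lies midway between the tips of the shut fingers; the grasp point (between the pads) lies 19 mm behind it (manip.grip_depth is the distance from the TCP to the grasp point, in m); z points along the fingers, x is the direction in which the jaws open and shut, and the axes are right-handed (so a half turn about z gives the same grasp; the last joint's range is limited). The gripper opens to 92 mm and grips with 3 to 60 N. Pads are 19 mm wide; open, the fingers measure 130 mm over their backs; the gripper's body (75 mm by 190 mm) begins 47 mm behind the grasp point.
Start: joints at [1.368, 0.501, -0.427, 1.55, 0.221, 1.138, -0.21], TCP at [0.292, -0.581, 0.227] pointing down, gripper open.
Joint ranges: [-2.88, 2.88], [-0.31, 2.03], [-1.54, 1.56], [0.2, 2.42], [-1.41, 4.55], [0.19, 2.02], [-2.57, 2.57]. Speed limits (rad/s): [2.57, 2.57, 3.14, 3.14, 3.14, 3.14, 3.14].

### API

Orientations are given as a unit quaternion [x, y, z, w].
In Python, from bench import manip, effector, viewer gives the robot as it stands. Calls block until the motion is done:
- manip.move_pose(position, orientation): joint-space move of the TCP to a pose.
- manip.servo_line(position, ori=None, vel=0.15): straight line of the TCP; ori=None keeps the orientation; vel is the mean speed in m/s.
- manip.movej(angles): joint-space move.
- effector.open_jaws() and effector.close(f_grip=None): open the fingers fully, or close them until they stop; f_grip is the grip in N (None keeps the last).
- manip.sleep(seconds).
- manip.solve_ik(position, orientation): joint angles nearest the present ones, or None.
- viewer.get_image(name): name is "side" or "top" or "wrist"; returns the picture (384x512x3 uint8, red, green, blue); there is no depth.
- viewer.get_calibration(name): a dict with "vfov" (degrees; the focal length in pixels is half the picture's height over the tangent of half this angle, whatever the lens; pixels are square), "cx", "cy" (the principal point, pixels), "eye" and "attitude" of the camera in the world. Camera axes: x right, y down, z forward; pixel columns grow to the right and rows downward; lengths in m; the calibration is good to about 2 mm. A picture is of the moment at which its call begins: read the wrist's pose just before it. get_calibration takes no time and is no camera call; for the wrist camera it gives the pose at the moment of the call.
A pose or a line that the arm cannot do raises manip.PlanningError and nothing moves.
- manip.hand_in(): hands the job in, once; it reports no verdict.
Readings, each from a call of its own:
- manip.current_clock(): time.
- manip.current_q(): joint angles.
- manip.current_joint_velocities(): joint speeds.
- manip.current_tau(): joint torques, N m.
- manip.current_tool_pos(): TCP position.
- manip.current_tcp_rot(): TCP orientation.
- manip.current_force(): force on the tool from outside, world axes, zero at the start.
- manip.current_wrist_torque(): the same for the moment, N m.
- manip.current_finger_gap(): finger opening in m.
Only numpy, scipy, OpenCV 4.12 (cv2) and the standard library are available. Lean on these libraries where they do the work, as an engineer would, in place of code of your own. Each camera call takes 0.05 s, during which the arm holds its last target. There are 200 camera calls.

### The job

Take the blue key out of the wooden key stand and push it fully into the lock on the green cash box's lid, easing or wiggling it past the sticky pins. Then turn it a quarter turn clockwise to its stop and finish while still gripping the key and holding it turned, because the lock springs back if you let go. Leave the red and yellow keys and the groceries where they are.

Things in the scene. Friction and masses are not known exactly. Their poses are not given: they have to be found in the camera images.
- blue_key_grip (a point): Middle of the blue plastic bow of the key to use; upright, blade down, in the stand, 74 mm above the table. Bow 10 mm thick (this point's x) x 30 mm wide (y), reaching from 24 mm below to 22 mm above this point. z points up along the key. Turned by half a turn the key fits just as well. Mass about 70 g.
- blue_key: The same blue key; origin at the blade's tip, 64 mm below the grip point; axes as the grip point's. Flat steel blade 5 mm (x) x 14 mm (y), 20 mm long from the tip up, its thickness tapered over the last 4.5 mm; above it a round neck 5 mm thick, 16 mm long. It must rise 36 mm to leave the stand.
- blue_key_shoulder (a point): Centre of the underside of the blue key's round steel shoulder disc (28 mm diameter, 4 mm thick, just under the bow), 28 mm below its grip point and 36 mm above the tip. In the stand the disc rests on the stand's top; fully in the lock it lies on the lock's rim.
- lock_rim (a point): Centre of the lock's mouth, on its turning axis, at the flat top of its blue 46 mm square rim, 105 mm above the table, 5 mm above the lid. z is up. The keyway's long side runs along this point's y. A lead-in 14 mm (x) x 22 mm (y) narrows over 5 mm to the keyway, 6.6 x 15.6 mm. Two sticky pins 19 and 26 mm down take some 15 N (less if wiggled) and stay where pushed.
- lockbox: Green steel cash box, 150 mm (x) x 190 mm (y) x 100 mm high, fixed; origin at the centre of its underside, the lock above it at the middle of the lid. On the lid a brass bolt in steel guides (10 mm high) lies along the lock's -y side, from 28 mm off the lock's axis; turning the key draws it 12 mm towards the lock.
- plug (a joint): Turn of the lock's cylinder, rad: 0 at rest, growing clockwise seen from above, stop at 1.5. A spring drives it back (0.03 N m at rest, 0.09 at the stop). It turns only with the key fully in (shoulder within 3 mm of the rim): above that the fixed keyway holds the blade. The key has 0.1 to 0.2 rad of play, so the hand turns about 1.7 rad.
- red_key_grip (a point): Middle of the bow of the red key, the same in shape as the blue one; not to be used. The three keys stand 60 mm apart in a row, in any order, each with its bow's wide side along the row.
- yellow_key_grip (a point): Middle of the bow of the yellow key, the same in shape as the blue one; not to be used.
- key_stand: Pale wooden block with three key slots (6.6 x 15.6 mm), 70 mm (x) x 190 mm (y) x 46 mm high, fixed; origin at the centre of its underside.
- bean_can: Bystander: blue food can, 74 mm diameter, 110 mm high; origin at the centre of its underside.
- corn_can: Bystander: green food can, 74 mm diameter, 110 mm high; origin at the centre of its underside.
- soup_can: Bystander: red food can, 66 mm diameter, 100 mm high; origin at the centre of its underside.
- tuna_can: Bystander: flat yellow can, 86 mm diameter, 36 mm high; origin at the centre of its underside.
- pudding_tub: Bystander: white tub, 96 mm diameter at the top, 62 mm high; origin at the centre of its underside.

How it is judged:
By the outcome, as a careful person would: the job done as asked, in the order asked, and still so for the second after the job is handed in, while the arm keeps its last pose, push and grip.
It also fails if it takes over 54 s, if anything falls off the work surface, if the arm or the gripper's body presses on something with over 40 N, if the wrist force passes 120 N, or if a joint passes its speed limit or range.

## Working session

There is one attempt and no reset: what is moved stays moved. The work goes in short steps, each a Python script; the robot and the scene stay as the last script left them, time stands still between calls to the robot, and variables do not carry over. Pictures are saved under pics/ and viewed, about 8 in all and at most 12, crops included, and the job is handed in when it is done.

```bash
mkdir -p pics; ls
python3 - <<'E'
from bench import manip, viewer
import cv2, numpy as np
a=viewer.get_image("top"); b=viewer.get_image("side")
for n in ("top","side","wrist"):
    print(n,viewer.get_calibration(n))
cv2.imwrite("pics/top0.png",cv2.resize(a[:,:,::-1],(800,600),interpolation=cv2.INTER_CUBIC))
cv2.imwrite("pics/side0.png",cv2.resize(b[:,:,::-1],(800,600),interpolation=cv2.INTER_CUBIC))
print(manip.current_clock(),manip.current_tcp_rot(),manip.grip_depth)
E
```

```text
pics
top {'vfov': 46.6123631172503, 'cx': 254.22824428618526, 'cy': 192.28907037463802, 'eye': array([0.23889099, 0.02388439, 1.81864403]), 'attitude': array([-0.67681043,  0.72879059, -0.07705809,  0.06967043])}
side {'vfov': 51.94518892942057, 'cx': 256.5061000179453, 'cy': 182.71646623598713, 'eye': array([0.46967559, 1.24654217, 0.92969295]), 'attitude': array([-0.04969176,  0.87957534, -0.47277058,  0.01912949])}
wrist {'vfov': 63.76827169132706, 'cx': 253.87421614861506, 'cy': 198.14985169074322, 'eye': array([ 0.35484011, -0.54858869,  0.3839671 ]), 'attitude': array([ 0.84322364, -0.52102723, -0.07049642,  0.11195882])}
0.1 [ 8.51233840e-01 -5.24785830e-01 -7.37334299e-04 -4.89008686e-04] 0.0188
```

View pics/top0.png

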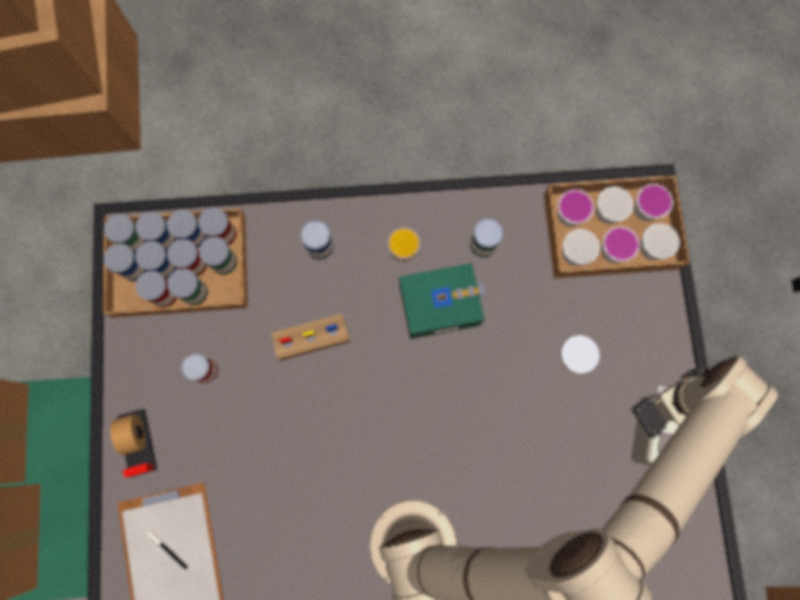

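View pics/side0.png

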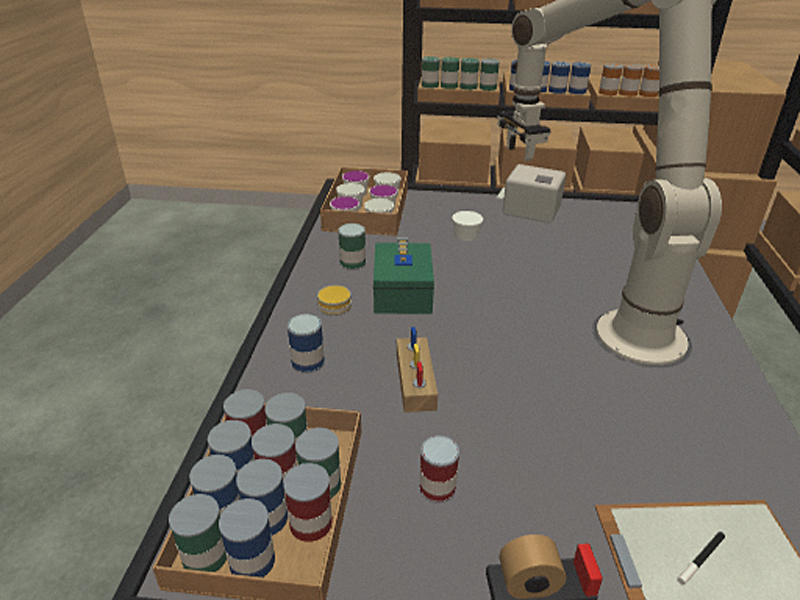

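The top view shows the stand with red, yellow and blue keys at (285,340), (308,333) and (331,328), and the lock at (441,297) with its bolt to the right. The side view shows the blue key at (413,335) and the lock rim at (403,260).

```bash
cat > h.py <<'E'
from bench import manip, effector, viewer
import numpy as np, cv2
from scipy.spatial.transform import Rotation as R
def ray(c,uv):
    f=192/np.tan(np.radians(c['vfov'])/2)
    d=R.from_quat(c['attitude']).apply([(uv[0]-c['cx'])/f,(uv[1]-c['cy'])/f,1.])
    return np.array(c['eye']),d/np.linalg.norm(d)
def plane(c,uv,z):
    e,d=ray(c,uv); return e+d*(z-e[2])/d[2]
def tri(obs):
    A=np.zeros((3,3));b=np.zeros(3);rs=[ray(c,uv) for c,uv in obs]
    for e,d in rs:
        P=np.eye(3)-np.outer(d,d);A+=P;b+=P@e
    p=np.linalg.solve(A,b)
    return p,[round(1000*np.linalg.norm(np.cross(p-e,d)),1) for e,d in rs]
def proj(c,p):
    f=192/np.tan(np.radians(c['vfov'])/2)
    q=R.from_quat(c['attitude']).inv().apply(np.array(p)-c['eye'])
    return q[:2]/q[2]*f+[c['cx'],c['cy']]
def down(yaw):  # tool z down, tool x at world angle yaw
    return R.from_matrix(np.array([[np.cos(yaw),np.sin(yaw),0],[np.sin(yaw),-np.cos(yaw),0],[0,0,-1]])).as_quat()
E
python3 - <<'E'
from h import *
t=viewer.get_calibration("top");s=viewer.get_calibration("side");k=.64
for n,a,b in [("blue",(332,328),(413,337)),("yellow",(308,333),(417,356)),("red",(285,340),(420,375)),("lock",(441,297),(403,260))]:
    print(n,tri([(t,np.array(a)*k),(s,np.array(b)*k)]), plane(t,np.array(a)*k,.09))
w=viewer.get_calibration("wrist");p=manip.current_tool_pos();Rt=R.from_quat(manip.current_tcp_rot())
print("cam in tool",Rt.inv().apply(w['eye']-p),(Rt.inv()*R.from_quat(w['attitude'])).as_matrix().round(3))
E
```

```text
blue (array([0.54641873, 0.16238879, 0.07236124]), [np.float64(0.7), np.float64(0.7)]) [0.54403881 0.16095327 0.09      ]
yellow (array([0.53520453, 0.22415686, 0.07082763]), [np.float64(3.8), np.float64(3.8)]) [0.53576795 0.22174503 0.09      ]
red (array([0.52287533, 0.28320472, 0.06979776]), [np.float64(2.7), np.float64(2.7)]) [0.52227559 0.28005089 0.09      ]
lock (array([ 0.59923475, -0.11843871,  0.10150844]), [np.float64(1.7), np.float64(1.7)]) [ 0.60335331 -0.11948027  0.09      ]
cam in tool [-1.26544467e-04 -7.06891113e-02 -1.58192722e-01] [[ 1.    -0.002 -0.001]
 [ 0.002  0.965  0.262]
 [ 0.    -0.262  0.965]]
```

Run:
```python
from h import *
q0=manip.current_q()
for o in (0,np.pi,-np.pi):
  for n,p,y in [("key",(.546,.162,.2),.19),("keylow",(.546,.162,.058),.19),("lockup",(.6,-.118,.16),.14),("lock",(.6,-.118,.117),.14),("turn",(.6,-.118,.117),.14-1.0),("turn",(.6,-.118,.117),.14-1.75)]:
    q=manip.solve_ik(np.array(p),down(y+o)); print(o,n,None if q is None else np.round(q,2))
```

```text
0 key [ 0.56  0.74 -1.32  1.77  0.76  1.25 -0.76]
0 keylow [ 0.22  0.67 -0.73  1.87  0.59  0.83 -0.63]
0 lockup [ 0.81  0.65 -0.93  1.7   0.58  1.09 -0.17]
0 lock [ 0.77  0.69 -0.87  1.73  0.61  1.01 -0.19]
0 turn [ 0.67  0.63 -0.72  1.73  0.49  0.96 -1.1 ]
0 turn [ 0.53  0.58 -0.51  1.74  0.34  0.92 -1.73]
3.141592653589793 key [ 0.56  0.73 -1.3   1.77  0.75  1.24  2.39]
3.141592653589793 keylow [ 0.54  1.05 -1.31  1.86  1.11  1.2   2.17]
3.141592653589793 lockup [-0.61  0.76  1.13  1.75 -0.76  1.14 -2.24]
3.141592653589793 lock [-0.6   0.84  1.13  1.78 -0.85  1.11 -2.17]
3.141592653589793 turn [ 0.98  0.97 -1.31  1.72  0.99  1.27  1.71]
3.141592653589793 turn [ 0.83  0.75 -0.98  1.73  0.7   1.06  1.14]
-3.141592653589793 key [ 0.56  0.73 -1.3   1.77  0.75  1.24  2.39]
-3.141592653589793 keylow [ 0.54  1.05 -1.31  1.86  1.11  1.2   2.17]
-3.141592653589793 lockup [-0.61  0.76  1.13  1.75 -0.76  1.14 -2.24]
-3.141592653589793 lock [-0.6   0.84  1.13  1.78 -0.85  1.11 -2.17]
-3.141592653589793 turn [ 0.98  0.97 -1.31  1.72  0.99  1.27  1.71]
-3.141592653589793 turn [ 0.83  0.75 -0.98  1.73  0.7   1.06  1.14]
```

Run:
```python
from h import *
import json
def snap(n):
    c=viewer.get_calibration("wrist"); im=viewer.get_image("wrist")[:,:,::-1]
    json.dump({k:np.array(v).tolist() for k,v in c.items()},open(f"pics/{n}.json","w")); cv2.imwrite(f"pics/{n}_full.png",im); return im
def clk(): print(round(manip.current_clock(),2))
manip.move_pose([.60,-.118,.25],down(.14)); clk(); a=snap("l1")
manip.move_pose([.56,.16,.24],down(.19)); clk(); b=snap("k1")
manip.servo_line([.52,.16,.24],vel=.1); clk(); d=snap("k2")
cv2.imwrite("pics/lk1.png",np.hstack([a[60:330,60:456],b[60:330,60:456]]))
```

```text
2.11
3.24
3.84
```

View pics/lk1.png

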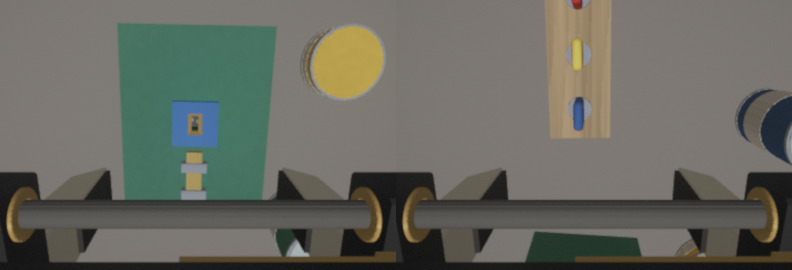

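Run:
```python
import cv2,numpy as np
L=[("l1",222,120),("k1",209,60),("k2",246,60)]
P=[cv2.resize(cv2.imread(f"pics/{n}_full.png")[y:y+150,x:x+66],None,fx=4,fy=4,interpolation=cv2.INTER_CUBIC) for n,x,y in L]
cv2.imwrite("pics/z1.png",np.hstack(P))
```

```text
(no output)
```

View pics/z1.png

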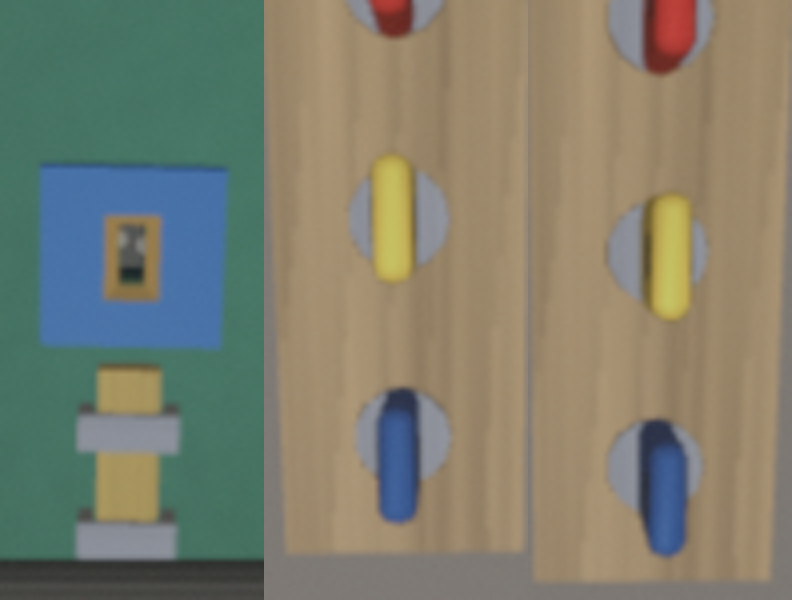

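Run:
```python
from h import *
import json
C={n:json.load(open(f"pics/{n}.json")) for n in("l1","k1","k2")}
T=viewer.get_calibration("top");S=viewer.get_calibration("side")
for n,a,b,z in [("blue top",(242.5,175.8),(280.2,185),.096),("yel top",(241.2,114.5),(281.2,124),.096),("blue disc",(243.7,168.7),(277.7,176.7),.05),("yel disc",(242.7,114.2),(278.2,123),.05)]:
    print(n,tri([(C["k1"],a),(C["k2"],b)])[0].round(4),plane(C["k1"],a,z).round(4),plane(C["k2"],b,z).round(4))
l=lambda x,y:np.array([222+x/4,120+y/4])
m=plane(C["l1"],l(132,257),.105);print("lock",m, tri([(C["l1"],l(132,257)),(S,np.array((403,260))*.64),(T,np.array((441,297))*.64)]))
for a,b,z in [((40,165),(40,346),.105),((228,168),(220,348),.105),((40,165),(228,168),.105),((40,346),(220,348),.105),((129,370),(127,520),.108)]:
    d=plane(C["l1"],l(*b),z)-plane(C["l1"],l(*a),z);print(np.linalg.norm(d[:2]),np.degrees(np.arctan2(d[1],d[0])))
```

```text
blue top [0.5477 0.1648 0.087 ] [0.5477 0.1671 0.096 ] [0.5465 0.1661 0.096 ]
yel top [0.5359 0.2246 0.0872] [0.5362 0.2247 0.096 ] [0.5351 0.2246 0.096 ]
blue disc [0.5475 0.166  0.0502] [0.5476 0.1662 0.05  ] [0.5476 0.1656 0.05  ]
yel disc [0.5359 0.2247 0.0487] [0.536  0.2249 0.05  ] [0.5358 0.2244 0.05  ]
lock [ 0.6002812  -0.11724277  0.105     ] (array([ 0.59962994, -0.11829168,  0.10144398]), [np.float64(0.8), np.float64(2.0), np.float64(1.3)])
0.046523578512060945 -83.3685483964638
0.04631253006188221 -83.61434298631679
0.04629538587925325 6.789153425270706
0.046097779614801056 7.052678718636314
0.04151470298783986 -83.01259163495112
```

Run:
```python
from h import *
def st(s): print(s,round(manip.current_clock(),2),manip.current_tool_pos().round(4),np.round(manip.current_force(),1),np.round(manip.current_wrist_torque(),2),round(manip.current_finger_gap(),4))
o=down(.195)
manip.move_pose([.5475,.166,.15],o); st("above")
manip.servo_line([.5475,.166,.058],vel=.1); st("down")
effector.close(50); st("closed")
manip.servo_line([.5475,.166,.064],vel=.03); st("up6")
manip.servo_line([.5475,.166,.20],vel=.12); st("up")
manip.move_pose([.6003,-.1172,.20],down(.119)); st("above lock")
c=viewer.get_calibration("wrist");im=viewer.get_image("wrist")[:,:,::-1]
s=viewer.get_image("side")[:,:,::-1]
cv2.imwrite("pics/w2.png",np.hstack([cv2.resize(im,(512,384)),cv2.resize(s[100:196,200:300],(288,276)).copy() if False else cv2.resize(s[90:186,200:272],(288,384),interpolation=cv2.INTER_CUBIC)]))
```

```text
above 4.36 [0.5471 0.1668 0.1498] [0.5 0.8 0.4] [ 0.05 -0.07  0.03] 0.0917
down 5.42 [0.548  0.1664 0.0585] [0.5 0.7 0.3] [ 0.01 -0.13  0.01] 0.0917
closed 6.66 [0.5475 0.166  0.058 ] [0.3 0.6 0.7] [-0.06 -0.08  0.06] 0.0096
up6 7.01 [0.5477 0.166  0.0643] [-0.3  0.  -1.4] [-0.04 -0.08  0.01] 0.01
up 8.29 [0.547  0.1657 0.1991] [-0.2 -0.7 -1.5] [ 0.02 -0.07 -0.06] 0.0095
above lock 9.4 [ 0.6003 -0.1145  0.2002] [ 0.5  0.3 -0.3] [ 0.05 -0.09 -0.  ] 0.0097
```

View pics/w2.png

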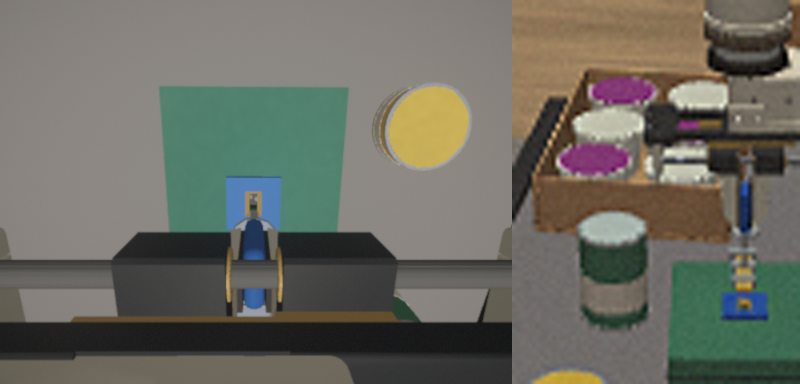

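Run:
```python
from h import *
def st(s): print(s,round(manip.current_clock(),2),manip.current_tool_pos().round(4),np.round(manip.current_force(),1),np.round(manip.current_wrist_torque(),2),round(manip.current_finger_gap(),4))
x,y=.6003,-.1172;o=down(.119)
manip.servo_line([x,y,.158],o,vel=.08); manip.sleep(.2); st("mouth")
for z in np.arange(.155,.1365,-.003):
    manip.servo_line([x,y,z],o,vel=.02); f=manip.current_force(); st("")
    if abs(f[2])>12 or np.hypot(f[0],f[1])>12: break
im=viewer.get_image("wrist")[:,:,::-1]; s=viewer.get_image("side")[:,:,::-1]
cv2.imwrite("pics/w3.png",np.hstack([im,cv2.resize(s[100:196,220:292],(288,384),interpolation=cv2.INTER_CUBIC)]))
```

```text
mouth 10.38 [ 0.6007 -0.1172  0.1586] [-0.1 -0.7 -0.5] [-0.03 -0.04  0.01] 0.0096
 10.68 [ 0.6001 -0.1173  0.1549] [-0.1  0.5 -0.5] [ 0.03 -0.14  0.  ] 0.0096
 10.97 [ 0.6001 -0.1172  0.1518] [-0.6 -0.4 -0.1] [ 0.   -0.12  0.02] 0.0099
 11.28 [ 0.6001 -0.1172  0.1488] [-0.6 -0.7 -0.2] [-0.04 -0.09 -0.02] 0.01
 11.57 [ 0.6002 -0.1172  0.1458] [ 1.2 -0.7 -1.3] [ 0.06 -0.16 -0.01] 0.0103
 11.88 [ 0.6002 -0.1172  0.1428] [-0.6  0.  -1.3] [-0.   -0.1   0.02] 0.0097
 12.18 [ 0.6001 -0.1172  0.1398] [ 0.4  0.3 -1.1] [-0.   -0.14 -0.02] 0.01
 12.47 [ 0.6001 -0.1172  0.1368] [ 0.5  0.1 -1.2] [ 0.02 -0.09  0.03] 0.0101
```

Run:
```python
from h import *
def st(s): print(s,round(manip.current_clock(),2),manip.current_tool_pos().round(4),np.round(manip.current_force(),1),np.round(manip.current_wrist_torque(),2),round(manip.current_finger_gap(),4))
x,y=.6003,-.1172;sg=1
for z in np.arange(.1355,.1150,-.0012):
    sg=-sg
    manip.servo_line([x,y,z],down(.119+sg*.05),vel=.006); f=manip.current_force(); st(f"{z:.4f}")
    if abs(f[2])>30 or np.hypot(f[0],f[1])>20: break
```

```text
0.1355 12.97 [ 0.6002 -0.1172  0.1355] [-0.6  0.2 -0.8] [-0.   -0.08  0.  ] 0.0097
0.1343 13.32 [ 0.5999 -0.1174  0.1341] [-1.3 -0.2  0.5] [-0.06  0.32 -0.01] 0.0094
0.1331 13.68 [ 0.5997 -0.1172  0.133 ] [-2.  -1.  -0.1] [-0.14  0.66  0.04] 0.0095
0.1319 14.03 [ 0.5997 -0.1175  0.1318] [-4.   0.1  1.3] [-0.22  1.12  0.01] 0.0097
0.1307 14.38 [ 0.5996 -0.1172  0.1304] [-5.4 -0.4  0.8] [-0.23  1.31  0.03] 0.0099
0.1295 14.72 [ 0.5997 -0.1174  0.1294] [-5.8 -1.2  4.1] [-0.27  1.46 -0.01] 0.0097
0.1283 15.07 [ 0.5997 -0.1174  0.1284] [-5.1 -2.   3. ] [-0.26  1.57 -0.01] 0.0097
0.1271 15.43 [ 0.5999 -0.1174  0.127 ] [-4.8 -0.5  1.9] [-0.26  1.25 -0.01] 0.0098
0.1259 15.78 [ 0.6002 -0.117   0.1256] [-3.2 -0.5 -0.9] [-0.07  0.72  0.01] 0.0095
0.1247 16.12 [ 0.6005 -0.1172  0.1252] [-5.6 -0.9  5.1] [-0.14  1.24  0.04] 0.0095
0.1235 16.48 [ 0.6006 -0.1173  0.1237] [-4.  -1.   1.6] [-0.19  0.74  0.01] 0.0098
0.1223 16.82 [ 0.6006 -0.1175  0.1222] [-3.  -0.1  0.7] [-0.34  0.53  0.  ] 0.01
0.1211 17.18 [ 0.6007 -0.1173  0.1214] [-3.9 -1.8  3.6] [-0.35  0.62  0.06] 0.0099
0.1199 17.52 [ 0.6006 -0.1166  0.1201] [-2.8  0.2  3.9] [ 0.06  0.63 -0.03] 0.0095
0.1187 17.88 [ 0.6005 -0.1171  0.1179] [ 1.3 -0.  -7.3] [-0.03 -0.57  0.01] 0.0101
0.1175 18.23 [ 0.6006 -0.1171  0.1179] [-2.7 -0.   2.5] [-0.09  0.34 -0.03] 0.0098
0.1163 18.57 [ 0.6007 -0.1172  0.117 ] [-2.5 -0.4  5.8] [-0.09  0.65  0.05] 0.0099
0.1151 18.93 [ 0.6008 -0.1172  0.1169] [-6.2 -0.9 13.7] [-0.16  1.27  0.03] 0.0097
```

Run:
```python
from h import *
def st(s): 
    M=R.from_quat(manip.current_tcp_rot()).as_matrix()
    print(s,round(manip.current_clock(),2),manip.current_tool_pos().round(4),np.round(manip.current_force(),1),np.round(manip.current_wrist_torque(),2),round(manip.current_finger_gap(),4),"turned",round(.119-np.arctan2(M[1,0],M[0,0]),3))
x,y=.6003,-.1172
for a in [0,.1,.2,.3,.4,.55,.7]:
    manip.servo_line([x,y,.1158],down(.119-a),vel=.02); manip.sleep(.2); st(a)
    f=manip.current_force(); t=manip.current_wrist_torque()
    if np.linalg.norm(f)>35 or abs(t[2])>.5: break
im=viewer.get_image("wrist")[:,:,::-1]; s=viewer.get_image("side")[:,:,::-1]
cv2.imwrite("pics/w4.png",np.hstack([im,cv2.resize(s[120:192,230:284],(288,384),interpolation=cv2.INTER_CUBIC)]))
```

```text
0 19.38 [ 0.6008 -0.117   0.117 ] [-3.9 -0.5  9.5] [-0.01  0.88 -0.03] 0.01 turned -0.0
0.1 19.82 [ 0.6008 -0.1171  0.1169] [-3.8  0.2  9.4] [-0.1   0.77 -0.02] 0.0098 turned 0.1
0.2 20.27 [ 0.6007 -0.1172  0.1169] [-4.1 -0.8  9.5] [-0.14  0.84  0.06] 0.0096 turned 0.2
0.3 20.73 [ 0.6008 -0.1173  0.117 ] [-3.5 -0.4 10.7] [-0.15  0.82  0.02] 0.0095 turned 0.3
0.4 21.18 [ 0.6008 -0.1174  0.117 ] [-3.4 -0.7  9. ] [-0.25  0.83 -0.  ] 0.0096 turned 0.4
0.55 21.68 [ 0.6007 -0.1174  0.1169] [-3.9 -0.1  9.1] [-0.32  0.88  0.05] 0.0099 turned 0.55
0.7 22.18 [ 0.6007 -0.1175  0.1169] [-3.9 -0.5  9.3] [-0.34  0.87  0.05] 0.0099 turned 0.7
```

View pics/w4.png

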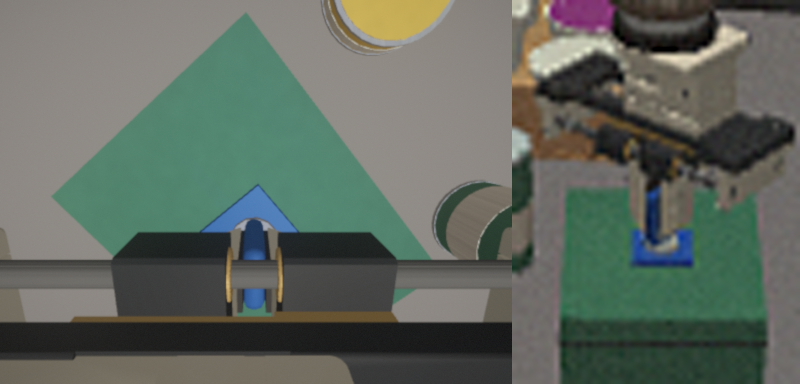

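The bow at (254,265) stays aligned with the jaws and its shoulder lies on the blue rim, so the key is turning with the hand. I'll continue to the stop.

Run:
```python
from h import *
def tz(): return np.mean([(manip.sleep(.02),manip.current_wrist_torque()[2])[1] for _ in range(12)])
x,y=.6003,-.1172
for a in [.9,1.1,1.3,1.45,1.55,1.6,1.65,1.7,1.74,1.78,1.82]:
    manip.servo_line([x,y,.1158],down(.119-a),vel=.02); t=tz()
    M=R.from_quat(manip.current_tcp_rot()).as_matrix()
    print(a,round(manip.current_clock(),2),manip.current_tool_pos().round(4),np.round(manip.current_force(),1),"tz",round(t,3),np.round(manip.current_wrist_torque(),2),"turned",round(.119-np.arctan2(M[1,0],M[0,0]),3))
    if abs(t)>.25: break
im=viewer.get_image("wrist")[:,:,::-1]; s=viewer.get_image("side")[:,:,::-1]
cv2.imwrite("pics/w5.png",np.hstack([im,cv2.resize(s[120:192,230:284],(288,384),interpolation=cv2.INTER_CUBIC)]))
```

```text
0.9 22.82 [ 0.6007 -0.1176  0.1169] [-4.2 -1.4  8. ] tz 0.016 [-0.29  0.91  0.02] turned 0.9
1.1 23.38 [ 0.6007 -0.1176  0.117 ] [-3.8 -0.9  9.3] tz 0.022 [-0.24  0.97  0.01] turned 1.1
1.3 23.93 [ 0.6006 -0.1175  0.1169] [-3.3  0.3  9.6] tz 0.028 [-0.23  0.96  0.03] turned 1.3
1.45 24.43 [ 0.6006 -0.1176  0.117 ] [-3.4 -0.2  9.6] tz 0.036 [-0.23  0.96  0.01] turned 1.45
1.55 24.88 [ 0.6006 -0.1176  0.1169] [-3.5 -0.3 10.1] tz 0.035 [-0.23  1.02  0.07] turned 1.55
1.6 25.32 [ 0.6006 -0.1176  0.1169] [-4.1 -0.5  9.3] tz 0.039 [-0.19  1.02  0.05] turned 1.6
1.65 25.77 [ 0.6006 -0.1176  0.1169] [-4.1  0.2  9.8] tz 0.033 [-0.2   1.04  0.06] turned 1.65
1.7 26.23 [ 0.6007 -0.1176  0.1169] [-3.6 -0.7  9.3] tz 0.194 [-0.21  0.99  0.19] turned 1.699
1.74 26.68 [ 0.6006 -0.1176  0.1169] [-2.4 -0.8  9.5] tz 0.386 [-0.22  1.07  0.39] turned 1.739
```

View pics/w5.png

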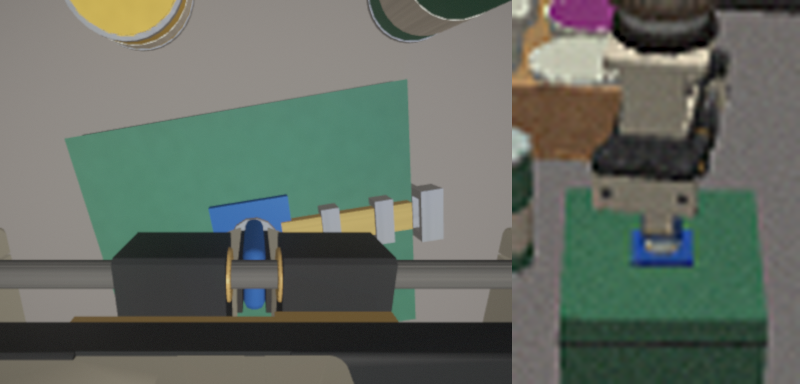

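Run:
```python
from h import *
manip.sleep(1.0)
print(manip.current_clock(),manip.current_force().round(1),np.round(manip.current_wrist_torque(),2),manip.current_finger_gap(),manip.current_tool_pos())
manip.hand_in()
```

```text
27.775 [-3.3 -1.2  8.6] [-0.2   0.95  0.38] 0.010061591939114892 [ 0.60064875 -0.11751405  0.11694645]
the job is handed in; nothing more can be done
```

The blue key is fully in the lock, turned clockwise to its stop, and still held there with a 50 N grip. I handed the job in at about 27.8 s of the 54 s; it reports no verdict.

- **Insertion:** I wiggled the key about ±0.05 rad past the pins, with wrist readings mostly under 8 N. It stopped with the tool at 0.117 m, the height I had predicted for the shoulder resting on the rim. The highest push was about 14 N, once seated.
- **Turn:** The torque rose sharply from about 1.66 rad of hand turn, which I took as the stop. I went on to 1.74 rad.
- **Holding:** After a further 1 s hold, it read 0.38 N m of torque, about 9 N downward and a 10 mm finger gap.
- **Pictures:** The last wrist picture shows the bolt drawn up to the rim and the bow aligned in the jaws.
- **Other objects:** I did not touch the red and yellow keys or the groceries. I took no final picture of the stand to confirm it.
- **Discrepancies:** A sideways load of about 4 N and a tilt moment of about 1 N m stayed on the wrist, from a slight misalignment. The spring torque before the stop read about 0.035 N m, less than the 0.09 stated. I took that as sensor offset and did not look into it further.

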